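# Put the mixed-up gift bars back on their own display boards

## Task

The three gift bars lie on each other's display boards: put every bar, right way up, on the board of its own colour (red, blue, orange), centred and lined up lengthwise with it. The teal canister is standing on the plain spare board: first stand it upright in the middle of its teal coaster, then use the freed spare board for parking a bar while you change them round. Leave the two price cards behind the boards undisturbed.

Things in the scene. Friction and masses are not known exactly. Their poses are not given: they have to be found in the camera images.
- red_bar: loose gift bar wrapped in red paper with white dots, red ribbon bow on top; 68 x 174 x 52 mm, the soft-looking bow rises to 76 mm, 0.14 to 0.28 kg, rigid. Origin: centre of its underside; its y axis runs along the length, x across the narrow width, z up. At the start it lies on the blue board; take it from above across its narrow width, at the middle
- blue_bar: loose gift bar wrapped in white paper with blue-violet dots and a flat red ribbon, no bow; 67 x 183 x 48 mm, 0.14 to 0.28 kg, rigid. Origin: centre of its underside; its y axis runs along the length, x across the narrow width, z up. At the start it lies on the orange board; take it from above across its narrow width, at the middle
- orange_bar: loose gift bar wrapped in orange, brown and yellow striped paper, no bow; 67 x 190 x 51 mm, 0.14 to 0.28 kg, rigid. Origin: centre of its underside; its y axis runs along the length, x across the narrow width, z up. At the start it lies on the red board; take it from above across its narrow width, at the middle
- red_board: flat fixed display board with a red top panel in a thin wooden rim, 115 x 230 x 10 mm, for the red bar. Origin: centre of its underside, top 10 mm above it and flat, without raised edges; y axis along the length (roughly along world x), x across, z up
- blue_board: flat fixed display board with a blue top panel in a thin wooden rim, 115 x 230 x 10 mm, for the blue bar. Origin: centre of its underside, top 10 mm above it and flat, without raised edges; y axis along the length (roughly along world x), x across, z up
- orange_board: flat fixed display board with an orange top panel in a thin wooden rim, 115 x 230 x 10 mm, for the orange bar. Origin: centre of its underside, top 10 mm above it and flat, without raised edges; y axis along the length (roughly along world x), x across, z up
- canister: loose teal round canister, 64 mm diameter, 75 mm high, 0.18-0.35 kg, lid fixed on; origin: centre of underside. Wooden knob on its axis, 20 mm wide, 57 to 75 mm up: lift by it. Starts within 10 mm of the centre of the spare board: plain pale wood, fixed, size as the coloured boards, 10 mm high, long along world x within 0.12 rad; a bar can be parked there (same centre) once the canister is gone
- coaster: fixed round coaster with a teal-green top, 100 mm diameter, 10 mm high, for the teal canister; empty at the start. Origin: centre of its underside, top flat 10 mm above it
- card_left: price card, the left one of two, standing in an oak block behind the boards, 22 x 66 x 62 mm, loose and light; origin at the centre of its underside. A bystander: leave it alone
- card_right: price card, the right one of two, standing in an oak block behind the boards, 22 x 66 x 62 mm, loose and light; origin at the centre of its underside. A bystander: leave it alone
Things that resemble listed ones, but are neither listed nor needed, are in the scene too. Leave any yellow look-alike of the coaster alone.

How it is judged:
On the way:
1. the canister stands on its coaster while all three bars are still on their starting boards (horizontal distance between canister and coaster below 0.015 m and z of canister in the frame of coaster between 0.006 and 0.015 m and angle between canister's own z axis and vertical below 0.1 rad and distance of each of red_bar, blue_bar, orange_bar from where it was at the start of the episode below 0.03 m), for 0.2 s.
At the end, for the whole second after the job is handed in: each bar lies flat and right way up (0.1 rad) on the board of its own colour, centre within 15 mm of the board's along and across, length within 0.15 rad of it either way round; the canister stands upright on the coaster within 15 mm of its centre; all released and at rest (x of red_bar in the frame of red_board between -0.015 and 0.015 m and y of red_bar in the frame of red_board between -0.015 and 0.015 m and z of red_bar in the frame of red_board between 0.006 and 0.015 m and angle between each of red_bar, blue_bar, orange_bar, canister's own z axis and vertical below 0.1 rad and angle between the y axis of red_bar and the y axis of red_board, either way round below 0.15 rad and linear speed of each of red_bar, blue_bar, orange_bar, canister below 0.02 m/s and x of blue_bar in the frame of blue_board between -0.015 and 0.015 m and y of blue_bar in the frame of blue_board between -0.015 and 0.015 m and z of blue_bar in the frame of blue_board between 0.006 and 0.015 m and angle between the y axis of blue_bar and the y axis of blue_board, either way round below 0.15 rad and x of orange_bar in the frame of orange_board between -0.015 and 0.015 m and y of orange_bar in the frame of orange_board between -0.015 and 0.015 m and z of orange_bar in the frame of orange_board between 0.006 and 0.015 m and angle between the y axis of orange_bar and the y axis of orange_board, either way round below 0.15 rad and horizontal distance between canister and coaster below 0.015 m and z of canister in the frame of coaster between 0.006 and 0.015 m); the robot touches nothing.
It fails at once if the left price card is shifted by more than 15 mm or tipped over (distance of card_left from where it was at the start of the episode above 0.015 m or angle between card_left's own z axis and vertical above 0.3 rad).
It fails at once if the right price card is shifted by more than 15 mm or tipped over (distance of card_right from where it was at the start of the episode above 0.015 m or angle between card_right's own z axis and vertical above 0.3 rad).
It also fails if it takes over 122 s, if anything falls off the work surface, if the arm or the gripper's body presses on something with over 40 N, if the wrist force passes 120 N, or if a joint passes its speed limit or range.

## Robot

A 7-joint arm with a two-finger parallel gripper is mounted at the origin on a cart in front of the work surface, level with it; the furniture and walls round the work are solid. World frame = base frame: x ahead of the robot, y to its left, z up, the work surface at z = 0. Lengths are in m, angles in rad, forces in N, time in s.
With the tool pointing down it reaches from about 0.4 to 0.875 m from the base axis. Payload 19.3 kg.
Tool frame: the origin (TCP) lies midway between the tips of the shut fingers; the grasp point (between the pads) lies 19 mm behind it; z points along the fingers, y is the direction in which the jaws open and shut (so a half turn about z gives the same grasp; the last joint's range is limited). The gripper opens to 85 mm and grips with 20 to 120 N. Pads are 22 mm wide; open, the fingers measure 114 mm over their backs; the gripper's body (76 mm by 85 mm) begins 54 mm behind the grasp point. The pads swing forward as they close: fully open they stand 13 mm farther back than shut.
Start: joints at [1.108, 0.521, -0.036, 1.599, 0.021, 1.021, -0.113], TCP at [0.239, -0.577, 0.231] pointing down, gripper open.
Joint ranges: [-2.91, 2.91], [-0.3, 2.13], [-1.5, 1.42], [0.17, 2.43], [-1.26, 4.41], [0.16, 1.93], [-2.52, 2.52]. Speed limits (rad/s): [1.89, 1.89, 2.39, 2.39, 3.01, 3.01, 3.01].

## Interface

Orientations are given as a unit quaternion [x, y, z, w].
In Python, from station import readout, imaging, ctrl gives the robot as it stands. The module is installed in compiled form; this text tells all that it offers.
- The arm moves only by the shell command python3 -m crank 'ROWS' [FORCE]. ROWS is a JSON object of lists of equal length, an entry for each row: "grip": the opening in per cent of the stroke, from 0 (shut) to 100 (fully open); "travel": the shift along the tool's x, y, z in cm, a list of three; "twist": the turn about the tool's z in rad. A call has 1 to 8 rows; each row is the pose to reach, as a shift and turn from the pose measured when the call began, along the tool's axes at that moment; what a row does not reach only later rows make up. A row lasts 1/10 s, in which the tool goes at most 50 mm and 8.59 degrees, less where a joint would pass 70% of its speed; a pose out of reach is approached as far as the arm can. A call with a gripper value outside its range is refused whole. The fingers move at their own pace and stop on an object; FORCE is the grip in N (left out, the last holds). Time passes only in rows, so rows that repeat a pose let the fingers close. It gives the time, the measured TCP pose, the force and the opening at its end, in the units of the state.
- readout.observe(): the state, without advancing time (a new reading comes with each control period).
- imaging.read_camera(name): name is "scene" or "top" or "wrist"; returns a dict with "pixels" (480x640x3 uint8, red, green, blue), "range_z" (480x640 float32, m along the optical axis (not along the pixel's ray), 0 where there is no reading), "K" (3x3 intrinsics, pixels), "k1" (the pictures are not rectified: a ray, as slopes to the right and down, at radius r is drawn at 1 + k1 r^2 times it, then the intrinsics apply), "xyz" and "orientation" of the camera in the world. Camera axes: x right, y up, looking along -z (the intrinsics and any distortion apply to the point x, -y, -z); pixel columns grow to the right and rows downward; lengths in m; the calibration is good to about 2 mm. A picture is of the moment at which its call begins.
- ctrl.sign_off(): hands the job in, once; it reports no verdict.
The state is a dict: "time_s": time; "joints": joint angles; "dq": joint speeds; "tau": joint torques, N m; "eef_pos": TCP position; "eef_rot": TCP orientation; "ft_force": force on the tool from outside, world axes, zero at the start; "torque": the same for the moment, N m; "finger_gap": opening from 0.0 (shut) to 1.0 (fully open).
Only numpy, scipy, OpenCV 4.12 (cv2) and the standard library are available. Lean on these libraries where they do the work, as an engineer would, in place of code of your own. Each camera call takes 0.05 s, during which the arm holds its last target.

## Working session

There is one attempt and no reset: what is moved stays moved. The work goes in short steps, Python scripts to look and compute and a shell command to move; the robot and the scene stay as the last step left them, time stands still between calls to the robot, and variables do not carry over. Pictures are saved under pics/ and viewed, and the job is handed in when it is done.

```bash
mkdir -p pics
python3 - <<'E'
from station import readout, imaging
import cv2,numpy as np
print(readout.observe())
for n in("scene","top","wrist"):
    c=imaging.read_camera(n); cv2.imwrite(f"pics/{n}0.png",c["pixels"][:,:,::-1]); np.savez(f"{n}0.npz",**c)
    print(n,c["K"].tolist(),c["k1"],c["xyz"],c["orientation"])
E
```

```text
{'time_s': 0.0, 'joints': array([ 1.10782262,  0.52198733, -0.0363353 ,  1.59995831,  0.02120095,
        1.021104  , -0.11281704]), 'dq': array([-8.07000677e-04, -8.89715696e-04,  3.84957277e-04,  5.16077845e-04,
        9.46030072e-04,  4.72180551e-05,  1.48430995e-03]), 'tau': array([ 4.41502125e-04, -9.27113628e+01,  1.97996669e+00, -3.69947147e+01,
        1.77456747e-02,  8.00654234e-03, -4.12604027e-05]), 'eef_pos': array([ 0.23907233, -0.57712965,  0.23076007]), 'eef_rot': array([ 9.80779865e-01,  1.95116809e-01, -1.39862500e-04, -5.17419349e-04]), 'ft_force': array([-0.2893517 , -0.87246912,  0.26272722]), 'torque': array([ 0.00876976, -0.00326105,  0.00815789]), 'finger_gap': 1.0012818169791622}
scene [[616.1606704097426, 0.0, 323.7283040061876], [0.0, 616.1606704097426, 225.32419059966324], [0.0, 0.0, 1.0]] -0.05968991302478636 [0.16141538 0.76219917 0.91431689] [-0.08612082  0.36287393  0.90622513 -0.1991525 ]
top [[478.32269571763976, 0.0, 325.7651067419848], [0.0, 478.32269571763976, 236.76591665514366], [0.0, 0.0, 1.0]] -0.12056164809813519 [0.39203412 0.00927369 1.24915573] [ 0.03602542 -0.04214949 -0.69890185  0.71306507]
wrist [[383.17216241229545, 0.0, 324.8872855134704], [0.0, 383.17216241229545, 237.53654926552258], [0.0, 0.0, 1.0]] -0.05221815184423215 [ 0.30791065 -0.54928714  0.37402118] [-0.12355646  0.0822678  -0.54942062  0.8222547 ]
```

View pics/top0.png

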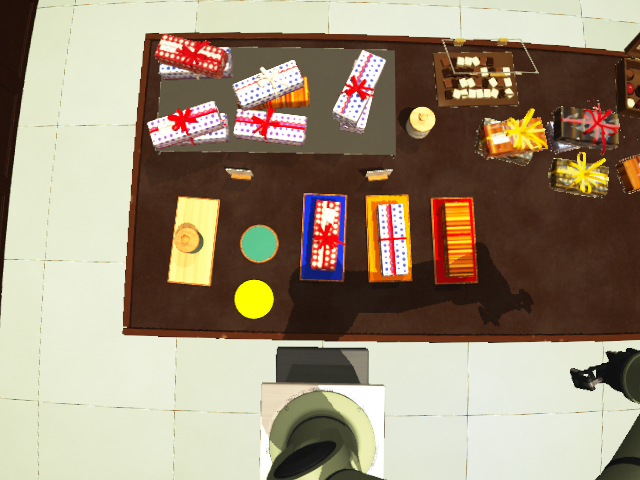

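View pics/scene0.png

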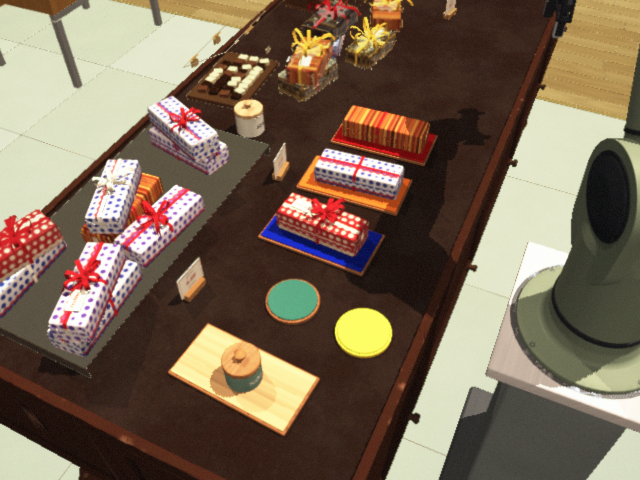

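The top view shows the three occupied boards: blue (324,237), orange (388,238) and red (455,240). What could be mistaken for what:
- **Canister:** the knobbed one on the plain board at (187,238), or the pale pot at (421,122). I take the first.
- **Coaster:** teal disc at (259,243), or the yellow disc at (254,299). I take teal.
- **Bars:** the ones on the boards, (326,236) red, (393,240) blue and (459,238) orange, or the bars stacked on the grey mat at (190,120), (270,85), (270,125) and (355,90). I take those on the boards.
- **Cards:** (239,174) and (378,174).

```bash
cat > h.py <<'E'
import numpy as np,cv2
from scipy.spatial.transform import Rotation as R
def rays(c,uv):
    uv=np.asarray(uv,float).reshape(-1,1,2)
    p=cv2.undistortPoints(uv,c["K"],np.array([float(c["k1"]),0,0,0,0])).reshape(-1,2)
    d=np.c_[p[:,0],-p[:,1],-np.ones(len(p))]
    return R.from_quat(c["orientation"]).apply(d)
def onplane(c,uv,z):
    d=rays(c,uv); o=np.asarray(c["xyz"]); return o+d*((z-o[2])/d[:,2])[:,None]
def cloud(c):
    v,u=np.mgrid[0:480,0:640]; d=rays(c,np.c_[u.ravel(),v.ravel()])
    P=np.asarray(c["xyz"])+d*c["range_z"].ravel()[:,None]
    return P.reshape(480,640,3)
def hsv(c): return cv2.cvtColor(np.ascontiguousarray(c["pixels"]),cv2.COLOR_RGB2HSV).astype(int)
def rect(xy):
    (cx,cy),(w,h),a=cv2.minAreaRect(np.float32(xy)*1000)
    b=cv2.boxPoints(((cx,cy),(w,h),a)); e=[b[1]-b[0],b[2]-b[1]]
    l=max(e,key=np.linalg.norm); ang=np.arctan(l[1]/l[0]) if abs(l[0])>1e-6 else 1.57
    return np.round([cx/1000,cy/1000],4),round(min(w,h)),round(max(w,h)),round(float(ang),3)
def biggest(m,near=None):
    n,l,s,ce=cv2.connectedComponentsWithStats(np.uint8(m),connectivity=8)
    k=1+np.argmax(s[1:,4]); return l==k
E
python3 - <<'E'
from h import *
for n in("top","scene"):
    c=dict(np.load(n+"0.npz")); P=cloud(c); H=hsv(c); X,Y,Z=P[...,0],P[...,1],P[...,2]
    area=(X>.38)&(X<.72)&(Y>-.45)&(Y<.45)
    print(n,"table z med",np.median(Z[(X>.4)&(X<.7)&(Y>-.4)&(Y<.4)&(Z<.006)]))
    h,s,v=H[...,0],H[...,1],H[...,2]
    low=(Z<.02)&area
    M={"red":low&((h<5)|(h>174))&(s>150)&(v>90),"orange":low&(h>9)&(h<22)&(s>190)&(v>140),"blue":low&(h>108)&(h<130)&(s>150)&(v>60),
       "teal":low&(h>70)&(h<95)&(s>80)&(v>50),"yellow":low&(h>25)&(h<34)&(s>200)&(v>180),"spare":low&(h>10)&(h<30)&(s>40)&(s<150)&(v>150)}
    for k,m in M.items():
        m=cv2.morphologyEx(np.uint8(m),cv2.MORPH_OPEN,np.ones((2,2)))
        if k in("teal","yellow"): m=biggest(m)
        elif k=="spare": m=biggest(m)
        vv,uu=np.nonzero(m); W=onplane(c,np.c_[uu,vv],.010)
        nb=lambda:0
        if k in("red","orange","blue"):
            n_,l,st,_=cv2.connectedComponentsWithStats(np.uint8(m)); keep=np.isin(l,[i for i in range(1,n_) if st[i,4]>25]); vv,uu=np.nonzero(keep); W=onplane(c,np.c_[uu,vv],.010)
        print(k,len(uu),rect(W[:,:2]),[uu.min(),uu.max(),vv.min(),vv.max()])
    for k,(yc,top) in {"redbar":(0,.062),"bluebar":(-.15,.058),"orbar":(-.29,.061)}.items():
        pass
    hi=(Z>.045)&(Z<.09)&area
    n_,l,st,_=cv2.connectedComponentsWithStats(np.uint8(hi))
    for i in range(1,n_):
        if st[i,4]<80: continue
        q=P[l==i]; zt=np.median(q[:,2]); 
        t=q[abs(q[:,2]-zt)<.006]
        print(st[i],"z",round(zt,4),rect(t[:,:2]))
E
```

```text
top table z med -0.00036353145071732484
red 1065 (array([ 0.526 , -0.3407]), 106, 221, 0.049) [np.int64(434), np.int64(476), np.int64(200), np.int64(283)]
orange 1113 (array([ 0.5429, -0.0438]), 245, 607, 1.493) [np.int64(233), np.int64(460), np.int64(176), np.int64(282)]
blue 1496 (array([0.5277, 0.0045]), 105, 220, -0.022) [np.int64(302), np.int64(345), np.int64(196), np.int64(280)]
teal 882 (array([0.5066, 0.1719]), 86, 86, -0.435) [np.int64(243), np.int64(276), np.int64(228), np.int64(261)]
yellow 374 (array([0.3942, 0.18  ]), 33, 93, -1.548) [np.int64(237), np.int64(273), np.int64(281), np.int64(294)]
spare 1991 (array([0.5121, 0.3513]), 94, 222, -0.053) [np.int64(173), np.int64(211), np.int64(199), np.int64(284)]
[ 311  199   35   71 1751] z 0.0612 (array([0.5323, 0.0027]), 64, 173, -0.06)
[ 377  202   32   74 1858] z 0.0569 (array([ 0.5248, -0.168 ]), 66, 181, 0.078)
[ 443  202   30   76 1945] z 0.06 (array([ 0.5254, -0.3366]), 67, 190, 0.061)
[174 227  27  26 527] z 0.0673 (array([0.5103, 0.3498]), 62, 63, -0.437)
scene table z med -0.0008745851419386108
red 825 (array([ 0.5271, -0.3358]), 109, 221, 0.047) [np.int64(334), np.int64(436), np.int64(129), np.int64(163)]
orange 723 (array([ 0.5534, -0.1245]), 97, 224, -0.368) [np.int64(300), np.int64(389), np.int64(157), np.int64(210)]
blue 1660 (array([0.5292, 0.009 ]), 106, 220, -0.018) [np.int64(263), np.int64(382), np.int64(218), np.int64(272)]
teal 1473 (array([0.5091, 0.1741]), 86, 87, 0.43) [np.int64(270), np.int64(317), np.int64(281), np.int64(319)]Traceback (most recent call last):
  File "<stdin>", line 12, in <module>
  File "h.py", line 22, in biggest
    k=1+np.argmax(s[1:,4]); return l==k
        ~~~~~~~~~^^^^^^^^^
    return _wrapfunc(a, 'argmax', axis=axis, out=out, **kwds)
    return bound(*args, **kwds)
ValueError: attempt to get argmax of an empty sequence
```

Run:
```python
import cv2
a=cv2.imread("pics/top0.png")[150:320,130:500]; cv2.imwrite("pics/crop0.png",cv2.resize(a,None,fx=2.1,fy=2.1,interpolation=cv2.INTER_CUBIC))
```

```text
(no output)
```

View pics/crop0.png

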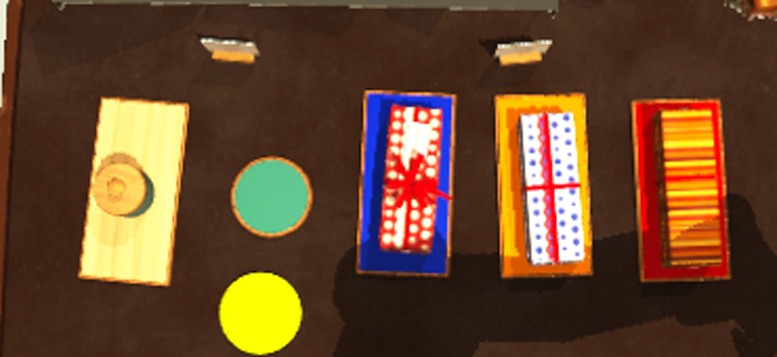

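The crop confirms the choices: the knobbed canister on the pale board, the teal coaster with the yellow one apart from it, and the three bars on the wrong boards. Next I refine the orange and spare boards and write a shift calculator.

```bash
cat >> h.py <<'E'
def go(x,y,z,yaw):
    from station import readout
    s=readout.observe(); r=R.from_quat(s["eef_rot"]); m=r.as_matrix()
    d=np.array([x,y,z])-s["eef_pos"]
    cur=np.arctan2(m[1,0],m[0,0]); e=(yaw-cur+np.pi/2)%np.pi-np.pi/2
    print("t",round(s["time_s"],2),"pos",np.round(s["eef_pos"],4),"yaw",round(cur,3),"tilt",round(np.arccos(-m[2,2]),4),"gap",round(s["finger_gap"],3),"F",np.round(s["ft_force"],1))
    print("  travel cm",np.round(m.T@d*100,2),"twist",round(-e,3),"q7",round(s["joints"][6],2))
E
python3 - <<'E'
from h import *
for n in("top","scene"):
    c=dict(np.load(n+"0.npz")); P=cloud(c); H=hsv(c); X,Y,Z=P[...,0],P[...,1],P[...,2]
    h,s,v=H[...,0],H[...,1],H[...,2]
    low=(Z<.016)&(Z>.004)
    # depth masks: board slab
    for k,(y0,y1) in {"red":(-.42,-.26),"orange":(-.24,-.085),"blue":(-.08,.09),"coaster":(.1,.235),"spare":(.27,.44)}.items():
        x0=.44 if k=="coaster" else .38
        m=(X>x0)&(X<.66)&(Y>y0)&(Y<y1)&(Z>.005)&(Z<.016)
        m=m&(v>40)
        m=biggest(cv2.morphologyEx(np.uint8(m),cv2.MORPH_OPEN,np.ones((3,3)))) if k in("coaster","spare") else m
        vv,uu=np.nonzero(m); print(n,k,len(uu),rect(onplane(c,np.c_[uu,vv],.010)[:,:2]) if len(uu)>50 else 0)
    for k,(y0,y1,z0,z1) in {"rb":(-.08,.08,.055,.067),"bb":(-.24,-.09,.052,.063),"ob":(-.41,-.26,.055,.066),"lid":(.3,.4,.06,.073),"knob":(.3,.4,.077,.09)}.items():
        m=(X>.4)&(X<.65)&(Y>y0)&(Y<y1)&(Z>z0)&(Z<z1)
        if m.sum()>5: print(n,k,m.sum(),rect(P[m][:,:2]))
    m=low&(Y>-.24)&(Y<-.085)&(X>.38)&(X<.66)&(h>7)&(h<24)&(s>170)
    vv,uu=np.nonzero(m); print(n,"orangecol",rect(onplane(c,np.c_[uu,vv],.010)[:,:2]))
    for k,(y0,y1) in {"cardL":(.1,.3),"cardR":(-.25,0)}.items():
        m=(X>.62)&(X<.75)&(Y>y0)&(Y<y1)&(Z>.025)&(Z<.08)
        if m.sum(): print(k,P[m].min(0),P[m].max(0))
go(.5,-.4,.23,0.0)
E
```

```text
top red 1319 (array([ 0.535 , -0.3372]), 138, 252, -0.064)
top orange 1705 (array([ 0.5192, -0.1611]), 151, 265, -0.003)
top blue 1913 (array([0.5348, 0.0052]), 167, 240, 0.0)
top coaster 978 (array([0.51  , 0.1749]), 92, 94, 0.03)
top spare 2819 (array([0.5122, 0.3469]), 115, 228, -0.075)
top rb 1374 (array([0.5323, 0.0027]), 64, 173, -0.06)
top bb 1743 (array([ 0.5247, -0.1679]), 66, 181, 0.081)
top ob 1794 (array([ 0.5263, -0.3366]), 67, 188, 0.061)
top lid 448 (array([0.5104, 0.3499]), 62, 63, -0.437)
top knob 49 (array([0.5102, 0.3497]), 17, 18, -1.376)
top orangecol (array([ 0.5315, -0.1516]), 140, 231, 0.044)
cardL [0.6865127  0.10099557 0.02530691] [0.74999296 0.29928768 0.06662205]
cardR [ 0.62000696 -0.1783433   0.02535099] [ 0.74998977 -0.00151536  0.0651481 ]
scene red 1177 (array([ 0.5293, -0.3325]), 120, 230, 0.056)
scene orange 1633 (array([ 0.5314, -0.1526]), 130, 229, 0.045)
scene blue 2230 (array([0.5306, 0.0223]), 117, 241, 0.094)
scene coaster 1750 (array([0.5126, 0.1764]), 96, 97, -0.93)
scene spare 6424 (array([0.5151, 0.3481]), 116, 228, -0.072)
scene rb 1789 (array([ 0.5326, -0.0082]), 87, 173, -0.062)
scene bb 1703 (array([ 0.5261, -0.1693]), 73, 182, 0.065)
scene ob 1443 (array([ 0.529 , -0.3371]), 70, 190, 0.069)
scene lid 996 (array([0.5109, 0.3497]), 62, 63, -0.374)
scene knob 115 (array([0.5106, 0.3485]), 19, 19, 1.355)
scene orangecol (array([ 0.5317, -0.1592]), 117, 229, 0.045)
cardL [0.68789874 0.10079175 0.02501012] [0.74999847 0.26640243 0.06485953]
cardR [ 0.69243496 -0.16966766  0.02521845] [ 0.7499754  -0.00963513  0.06416025]
t 0.15 pos [ 0.2391 -0.5772  0.2309] yaw 0.393 tilt 0.0008 gap 0.998 F [-0.5  0.3  1.3]
  travel cm [30.89 -6.39  0.09] twist 0.393 q7 -0.11
```

```bash
python3 -m crank '{"grip":[100,100,100,100,100,100,100,100],"travel":[[4,-0.8,0],[8,-1.6,0],[12,-2.4,0],[16,-3.2,0],[20,-4,0],[24,-4.8,0],[28,-5.6,0],[31,-6.4,0]],"twist":[0.05,0.1,0.15,0.2,0.25,0.3,0.35,0.39]}' 40
python3 -c "
from h import *
go(.52,-.02,.22,0);go(.5105,.3498,.22,-.07)"
```

```text
time_s: 0.95
eef_pos: [0.5031, -0.3974, 0.2306]
eef_rot: [1.0, 0.001, -0.0, -0.001]
ft_force: [0.9, -0.3, -0.2]
finger_gap: 1.005
t 0.95 pos [ 0.5031 -0.3974  0.2306] yaw 0.002 tilt 0.0014 gap 1.005 F [ 0.9 -0.3 -0.2]
  travel cm [  1.78 -37.73   1.11] twist 0.002 q7 -0.98
t 0.95 pos [ 0.5031 -0.3974  0.2306] yaw 0.002 tilt 0.0014 gap 1.005 F [ 0.9 -0.3 -0.2]
  travel cm [  0.92 -74.72   1.17] twist 0.072 q7 -0.98
```

```bash
python3 -m crank '{"grip":[100,100,100,100,100,100,100,100],"travel":[[0,-4.8,0],[0,-9.6,0],[0,-14.4,0],[0,-19.2,0],[0,-24,0],[0,-28.8,0],[0,-33.6,0],[0,-38.4,0]],"twist":[0,0,0,0,0,0,0,0]}'
python3 -c "
from h import *
go(.5105,.3498,.13,-.07)"
```

```text
time_s: 1.75
eef_pos: [0.5018, -0.0115, 0.2312]
eef_rot: [1.0, 0.001, -0.0, -0.001]
ft_force: [0.6, -0.1, 0.7]
finger_gap: 0.999
t 1.75 pos [ 0.5018 -0.0115  0.2312] yaw 0.002 tilt 0.0014 gap 0.999 F [ 0.6 -0.1  0.7]
  travel cm [  0.96 -36.12  10.17] twist 0.072 q7 -1.7
```

```bash
python3 -m crank '{"grip":[100,100,100,100,100,100,100,100],"travel":[[0.2,-5,0],[0.4,-10,0],[0.6,-15,0],[0.8,-20,0],[1,-25,2],[1,-30,4],[1,-35,6],[1,-36.2,8]],"twist":[0,0,0,0,0,0,0,0]}'
python3 -c "
from h import *
go(.5105,.3498,.069,0)
from station import imaging
c=imaging.read_camera('wrist');cv2.imwrite('pics/w1.png',c['pixels'][:,:,::-1])"
```

```text
time_s: 2.55
eef_pos: [0.51, 0.3551, 0.1512]
eef_rot: [1.0, 0.003, 0.0, -0.002]
ft_force: [1.0, 0.3, 0.5]
finger_gap: 1.001
t 2.55 pos [0.51   0.3551 0.1512] yaw 0.005 tilt 0.0035 gap 1.001 F [1.  0.3 0.5]
  travel cm [0.05 0.56 8.22] twist 0.005 q7 -2.37
```

View pics/w1.png

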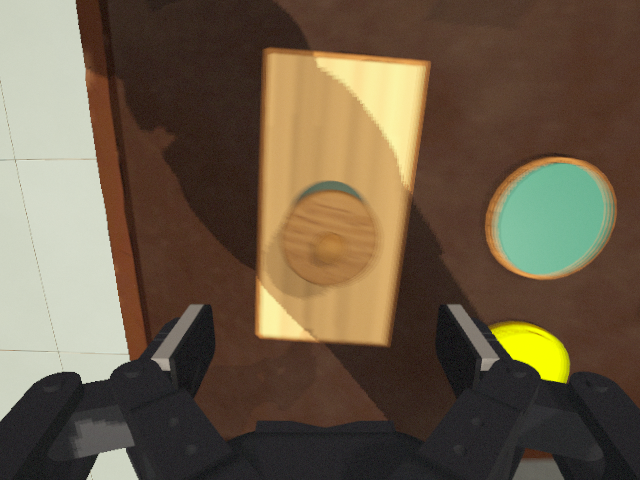

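The wrist view shows the knob at (330,246), midway between the fingers, which sit at x≈200 and 450. Descending.

```bash
python3 -m crank '{"grip":[100,100,100,100,60,30,0,0],"travel":[[0,0.5,2],[0,0.5,4],[0,0.5,6],[0.05,0.5,8.2],[0.05,0.5,8.2],[0.05,0.5,8.2],[0.05,0.5,8.2],[0.05,0.5,8.2]],"twist":[0,0,0,0,0,0,0,0]}' 40
python3 -c "
from h import *
go(.5105,.3498,.069,0)"
```

```text
time_s: 3.4
eef_pos: [0.5092, 0.3518, 0.067]
eef_rot: [1.0, 0.004, -0.001, -0.001]
ft_force: [-6.2, -18.4, 44.7]
finger_gap: 0.331
t 3.4 pos [0.5092 0.3518 0.067 ] yaw 0.007 tilt 0.0029 gap 0.331 F [ -6.2 -18.4  44.7]
  travel cm [ 0.13  0.2  -0.2 ] twist 0.007 q7 -2.39
```

```bash
python3 -m crank '{"grip":[35,35,20,0,0,0],"travel":[[0,0,-0.4],[0,0,-0.5],[0,0.1,-0.5],[0,0.1,-0.5],[0,0.1,-0.5],[0,0.1,-0.5]],"twist":[0,0,0,0,0,0]}' 40
python3 -c "
from h import *
go(.5105,.3498,.069,0)"
```

```text
time_s: 4.0
eef_pos: [0.5096, 0.3506, 0.0726]
eef_rot: [1.0, 0.004, -0.001, -0.001]
ft_force: [-0.3, -2.3, 11.7]
finger_gap: 0.189
t 4.0 pos [0.5096 0.3506 0.0726] yaw 0.007 tilt 0.0026 gap 0.189 F [-0.3 -2.3 11.7]
  travel cm [0.09 0.08 0.36] twist 0.007 q7 -2.39
```

```bash
python3 -m crank '{"grip":[0,0,0,0],"travel":[[0,0,0],[0,0,-1],[0,0,-2.5],[0,0,-4]],"twist":[0,0,0,0]}' 40
python3 -c "
from h import *
go(.509,.174,.10,0)
from station import imaging
c=imaging.read_camera('wrist');cv2.imwrite('pics/w2.png',c['pixels'][:,:,::-1])"
```

```text
time_s: 4.4
eef_pos: [0.5097, 0.3505, 0.114]
eef_rot: [1.0, 0.004, -0.0, -0.001]
ft_force: [-0.2, 0.7, -3.2]
finger_gap: 0.188
t 4.4 pos [0.5097 0.3505 0.114 ] yaw 0.007 tilt 0.0026 gap 0.188 F [-0.2  0.7 -3.2]
  travel cm [-0.19 17.65  1.36] twist 0.007 q7 -2.37
```

View pics/w2.png

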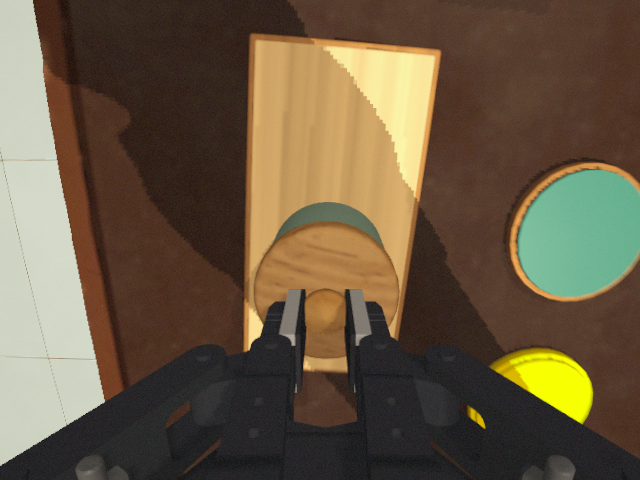

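The canister hangs from its knob (325,310), 41 mm up. Carrying it to the coaster.

```bash
python3 -m crank '{"grip":[0,0,0,0,0,0,0,0],"travel":[[0,2,-0.5],[0,5.5,-0.5],[-0.1,9,-0.5],[-0.1,12.5,-0.5],[-0.1,15.5,-0.5],[-0.1,17.2,-0.5],[-0.1,17.6,-0.5],[-0.1,17.6,-0.5]],"twist":[0,0,0,0,0,0,0,0]}'
python3 -c "
from h import *
go(.509,.1743,.074,0)
from station import imaging
c=imaging.read_camera('top');P=cloud(c);X,Y,Z=P[...,0],P[...,1],P[...,2]
H=hsv(c);h,s,v=H[...,0],H[...,1],H[...,2]
for n in('top','scene'):
  c=imaging.read_camera(n);cv2.imwrite('pics/%s3.png'%n,c['pixels'][:,:,::-1])
  P=cloud(c);X,Y,Z=P[...,0],P[...,1],P[...,2]
  m=(X>.38)&(X<.66)&(Y>.27)&(Y<.44)&(Z>.005)&(Z<.016);m=biggest(cv2.morphologyEx(np.uint8(m),cv2.MORPH_OPEN,np.ones((3,3))))
  vv,uu=np.nonzero(m);print(rect(onplane(c,np.c_[uu,vv],.01)[:,:2]))
"
```

```text
time_s: 5.25
eef_pos: [0.5111, 0.1752, 0.1212]
eef_rot: [1.0, 0.003, 0.001, -0.002]
ft_force: [0.0, 0.8, -2.6]
finger_gap: 0.183
t 5.25 pos [0.5111 0.1752 0.1212] yaw 0.006 tilt 0.0053 gap 0.183 F [ 0.   0.8 -2.6]
  travel cm [-0.22  0.11  4.71] twist 0.006 q7 -2.12
(array([0.4863, 0.3536]), 106, 173, -0.035)
(array([0.5153, 0.3482]), 116, 228, -0.077)
```

View pics/scene3.png

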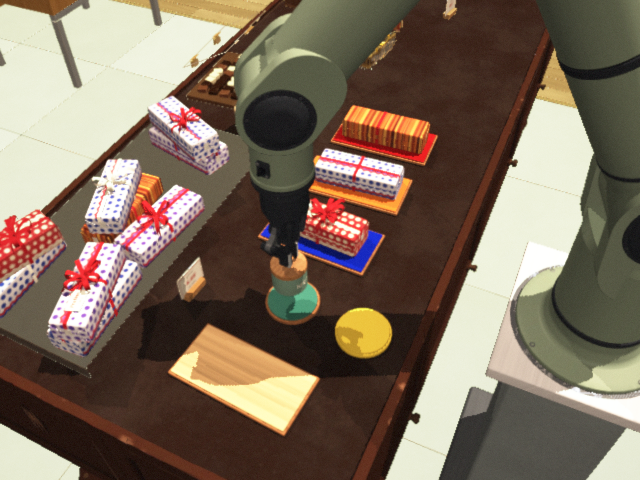

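The canister hangs over the coaster (292,300) and the spare board is free. Lowering.

```bash
python3 -m crank '{"grip":[0,0,0,0,0,0],"travel":[[-0.1,0.05,1.5],[-0.2,0.1,3],[-0.2,0.1,4],[-0.2,0.1,4.5],[-0.2,0.1,4.65],[-0.2,0.1,4.7]],"twist":[0,0,0,0,0,0]}'
python3 -c "
from h import *
go(.509,.1743,.074,0)"
```

```text
time_s: 6.0
eef_pos: [0.5091, 0.176, 0.0741]
eef_rot: [1.0, 0.004, 0.001, -0.003]
ft_force: [-0.7, 0.1, -2.2]
finger_gap: 0.187
t 6.0 pos [0.5091 0.176  0.0741] yaw 0.009 tilt 0.0057 gap 0.187 F [-0.7  0.1 -2.2]
  travel cm [-0.01  0.17  0.  ] twist 0.009 q7 -2.15
```

```bash
python3 -m crank '{"grip":[0,0,0],"travel":[[0,0.15,0.1],[0,0.15,0.2],[0,0.15,0.2]],"twist":[0,0,0]}'
python3 -m crank '{"grip":[30,60,100,100,100,100,100,100],"travel":[[0,0,0],[0,0,0],[0,0,0],[0,0,-1],[0,0,-3],[0,0,-6],[0,0,-10],[0,0,-12]],"twist":[0,0,0,0,0,0,0,0]}'
python3 -c "
from h import *
go(.51,.0,.2,0)"
```

```text
time_s: 6.3
eef_pos: [0.5098, 0.1741, 0.0728]
eef_rot: [1.0, 0.004, 0.002, -0.003]
ft_force: [0.2, -3.3, 6.6]
finger_gap: 0.187
time_s: 7.1
eef_pos: [0.5101, 0.1739, 0.1964]
eef_rot: [1.0, 0.004, 0.003, -0.003]
ft_force: [-0.6, 0.2, -0.5]
finger_gap: 1.001
t 7.1 pos [0.5101 0.1739 0.1964] yaw 0.008 tilt 0.0093 gap 1.001 F [-0.6  0.2 -0.5]
  travel cm [-0.15 17.38 -0.47] twist 0.008 q7 -2.1
```

```bash
python3 -m crank '{"grip":[100,100,100,100,100,100],"travel":[[0.5,4,0],[1,8,0],[1.5,12,0],[2,16,0],[2.1,17.2,0],[2.1,17.2,0]],"twist":[0.02,0.04,0.07,0.07,0.07,0.07]}'
cat > look.py <<'E'
from h import *
import sys
from station import imaging
tag=sys.argv[1]
go(.532,.0025,.10,-.06)
for n in sys.argv[2:]:
  c=imaging.read_camera(n);cv2.imwrite(f'pics/{n}{tag}.png',c['pixels'][:,:,::-1]);np.savez(f"{n}{tag}.npz",**c)
E
python3 look.py 4 scene wrist top
python3 - <<'E'
from h import *
for n in("scene","top"):
  c=dict(np.load(n+"4.npz"));P=cloud(c);X,Y,Z=P[...,0],P[...,1],P[...,2]
  m=(X>.44)&(X<.57)&(Y>.1)&(Y<.24)&(Z>.06)&(Z<.075)
  print(n,m.sum(),rect(P[m][:,:2]) if m.sum()>20 else 0, np.median(P[m][:,2]))
E
```

```text
time_s: 7.7
eef_pos: [0.5326, 0.0002, 0.196]
eef_rot: [0.999, -0.032, 0.003, -0.003]
ft_force: [0.5, -0.1, -0.7]
finger_gap: 1.0
t 7.7 pos [5.326e-01 2.000e-04 1.960e-01] yaw -0.065 tilt 0.0093 gap 1.0 F [ 0.5 -0.1 -0.7]
  travel cm [-0.13 -0.16  9.6 ] twist -0.005 q7 -1.81
scene 747 (array([0.5114, 0.1744]), 62, 63, 0.985) 0.06613686960600373
top 444 (array([0.5104, 0.1734]), 61, 61, -0.572) 0.06675138423529692
```

View pics/wrist4.png

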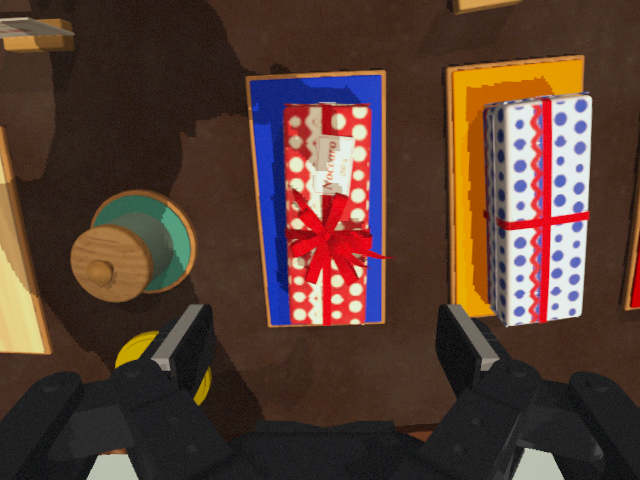

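View pics/scene4.png

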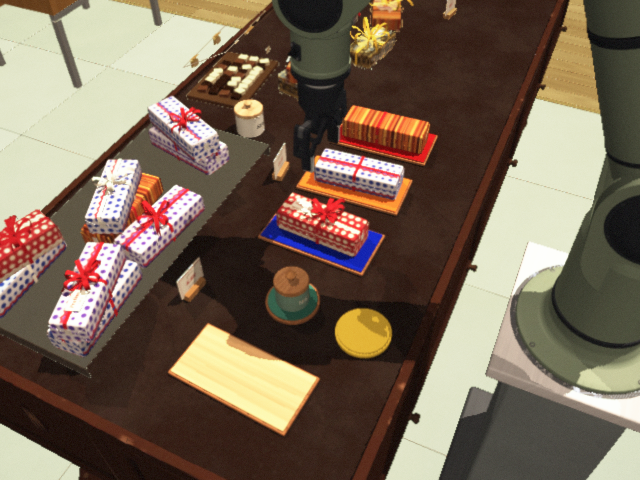

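The canister stands upright on its coaster (scene 292,300), and the measured lid centre agrees to 2 mm. The red bar (328,215 in the wrist view) lies between the fingers. Descending on it.

```bash
python3 -m crank '{"grip":[100,100,100,100,100,100],"travel":[[0,-0.2,3],[0,-0.2,7],[0,-0.2,11],[0,-0.2,14],[0,-0.2,16],[0,-0.2,16.4]],"twist":[0,0,0,0,0,0]}'
python3 -c "
from h import *
go(.532,.0025,.022,-.06)"
```

```text
time_s: 8.45
eef_pos: [0.5324, 0.0084, 0.0298]
eef_rot: [1.0, -0.029, 0.002, -0.004]
ft_force: [0.5, 0.4, -0.2]
finger_gap: 0.997
t 8.45 pos [0.5324 0.0084 0.0298] yaw -0.058 tilt 0.0083 gap 0.997 F [ 0.5  0.4 -0.2]
  travel cm [-0.01  0.59  0.78] twist 0.002 q7 -1.87
```

```bash
python3 -m crank '{"grip":[100,100,70,50,40,40,40,40],"travel":[[0,0.55,0.4],[0,0.55,0.8],[0,0.55,0.8],[0,0.55,0.8],[0,0.55,0.8],[0,0.55,0.8],[0,0.55,0.8],[0,0.55,0.8]],"twist":[0,0,0,0,0,0,0,0]}' 50
python3 -c "
from h import *
go(.532,.0025,.022,-.06)"
```

```text
time_s: 9.25
eef_pos: [0.5325, 0.003, 0.0226]
eef_rot: [1.0, -0.029, 0.002, -0.004]
ft_force: [-2.2, 0.5, 6.9]
finger_gap: 0.782
t 9.25 pos [0.5325 0.003  0.0226] yaw -0.058 tilt 0.0089 gap 0.782 F [-2.2  0.5  6.9]
  travel cm [-0.05  0.05  0.06] twist 0.002 q7 -1.86
```

```bash
python3 -m crank '{"grip":[40,40,40,40,40,40,40],"travel":[[0,0,-0.5],[0,0,-2],[0,0,-5],[0,0,-9],[0,0,-13],[0,0,-14],[0,0,-14]],"twist":[0,0,0,0,0,0,0]}'
python3 look.py 5 wrist scene
python3 -c "
from h import *
go(.5137,.3475,.16,-.0745)"
```

```text
time_s: 9.95
eef_pos: [0.5326, 0.0018, 0.1643]
eef_rot: [1.0, -0.029, 0.004, -0.004]
ft_force: [-0.1, 0.4, -3.3]
finger_gap: 0.78
t 9.95 pos [0.5326 0.0018 0.1643] yaw -0.058 tilt 0.011 gap 0.78 F [-0.1  0.4 -3.3]
  travel cm [-0.11 -0.01  6.43] twist 0.002 q7 -1.82
t 10.05 pos [0.5314 0.0018 0.1618] yaw -0.058 tilt 0.0084 gap 0.778 F [-0.6  0.3 -2.5]
  travel cm [ -3.78 -34.4    0.44] twist 0.016 q7 -1.82
```

View pics/wrist5.png

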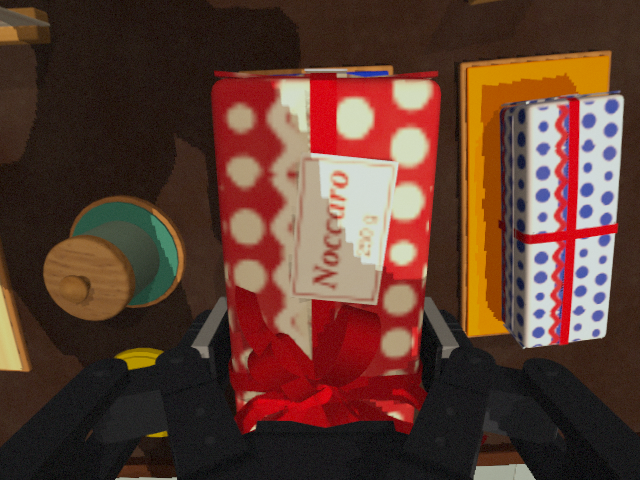

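View pics/scene5.png

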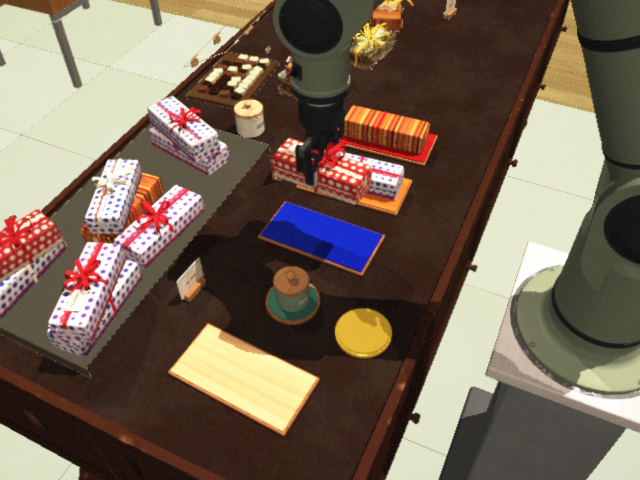

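The red bar is held level and the blue board is empty. Moving to the spare board while I measure the blue board.

```bash
python3 -m crank '{"grip":[40,40,40,40,40,40,40,40],"travel":[[-0.2,-2.5,0],[-0.7,-7.5,0],[-1.2,-12.5,0],[-1.8,-17.5,0],[-2.4,-22.5,0],[-3,-27.5,0],[-3.5,-32,0],[-3.8,-34.4,0]],"twist":[0,0,0,0,0,0.01,0.015,0.015]}'
cat > board.py <<'E'
from h import *
import sys
tag=sys.argv[1]
B={"red":(-.44,-.24),"orange":(-.25,-.07),"blue":(-.08,.10),"spare":(.26,.44)}
for n in("top","scene"):
  try: c=dict(np.load(n+tag+".npz"))
  except FileNotFoundError: continue
  P=cloud(c);X,Y,Z=P[...,0],P[...,1],P[...,2];H=hsv(c);h,s,v=H[...,0],H[...,1],H[...,2]
  for k in sys.argv[2:]:
    y0,y1=B[k]; m=(X>.38)&(X<.68)&(Y>y0)&(Y<y1)&(Z<.018)&{"red":((h<5)|(h>174))&(s>150),"orange":(h>9)&(h<24)&(s>170)&(v>110),"blue":(h>108)&(h<130)&(s>150),"spare":(h>8)&(h<32)&(s>40)&(v>90)}[k]
    m=biggest(cv2.morphologyEx(np.uint8(m),cv2.MORPH_OPEN,np.ones((3,3))))
    vv,uu=np.nonzero(m); print(n,k,rect(onplane(c,np.c_[uu,vv],.01)[:,:2]))
E
python3 look.py 6 scene top; python3 board.py 6 blue; python3 board.py 5 blue
python3 -c "
from h import *
go(.5137,.3475,.05,-.0745)"
```

```text
time_s: 10.85
eef_pos: [0.5113, 0.3517, 0.1622]
eef_rot: [0.999, -0.035, 0.0, -0.004]
ft_force: [-0.1, -0.3, -1.8]
finger_gap: 0.78
t 10.85 pos [0.5113 0.3517 0.1622] yaw -0.069 tilt 0.0076 gap 0.78 F [-0.1 -0.3 -1.8]
  travel cm [ 4.49 34.74  5.95] twist -0.009 q7 -2.43
top blue (array([0.5303, 0.0072]), 105, 220, -0.022)
scene blue (array([0.5322, 0.0068]), 106, 220, -0.023)
scene blue (array([0.5322, 0.007 ]), 107, 220, -0.023)
t 10.95 pos [0.5112 0.3514 0.162 ] yaw -0.068 tilt 0.0077 gap 0.785 F [-0.  -1.2 -3.2]
  travel cm [ 0.28  0.46 11.2 ] twist 0.006 q7 -2.43
```

```bash
python3 -m crank '{"grip":[40,40,40,40,40,40,40,40],"travel":[[0.2,0.4,2],[0.2,0.4,5],[0.2,0.4,8],[0.2,0.4,10.5],[0.2,0.4,12],[0.2,0.4,13],[0.2,0.4,13.4],[0.2,0.4,13.5]],"twist":[0,0,0,0,0,0,0,0]}'
python3 -c "
from h import *
go(.5137,.3475,.0226,-.0745)"
```

```text
time_s: 11.75
eef_pos: [0.5131, 0.3483, 0.027]
eef_rot: [0.999, -0.034, 0.0, -0.004]
ft_force: [1.1, 0.4, -2.2]
finger_gap: 0.782
t 11.75 pos [0.5131 0.3483 0.027 ] yaw -0.068 tilt 0.0077 gap 0.782 F [ 1.1  0.4 -2.2]
  travel cm [0.07 0.08 0.44] twist 0.006 q7 -2.44
```

```bash
python3 -m crank '{"grip":[40,40,40,70,100,100],"travel":[[0,0,0.2],[0,0,0.4],[0,0,0.45],[0,0,0.45],[0,0,0.45],[0,0,0.45]],"twist":[0,0,0,0,0,0]}'
python3 -m crank '{"grip":[100,100,100,100,100,100,100,100],"travel":[[0,0,-1],[0,0,-4],[0,0,-8],[0,0,-12],[0,2,-15],[0,6,-17],[0,11,-17],[0,16,-17]],"twist":[0,0,0,0,-0.02,-0.04,-0.06,-0.07]}'
python3 -c "
from h import *
go(.525,-.168,.19,.078)"
```

```text
time_s: 12.35
eef_pos: [0.5132, 0.3484, 0.0228]
eef_rot: [0.999, -0.034, 0.0, -0.004]
ft_force: [-0.1, -0.9, -0.1]
finger_gap: 1.004
time_s: 13.15
eef_pos: [0.5021, 0.1861, 0.193]
eef_rot: [1.0, 0.002, 0.002, -0.004]
ft_force: [1.2, -1.3, 0.0]
finger_gap: 1.001
t 13.15 pos [0.5021 0.1861 0.193 ] yaw 0.003 tilt 0.0093 gap 1.001 F [ 1.2 -1.3  0. ]
  travel cm [ 2.17 35.42 -0.  ] twist -0.075 q7 -2.11
```

Next, the blue bar on the orange board.

```bash
python3 -m crank '{"grip":[100,100,100,100,100,100,100,100],"travel":[[0.3,4.5,0],[0.6,9.5,0],[0.9,14.5,0],[1.2,19.5,0],[1.5,24.5,0],[1.8,29.5,0],[2.1,34,0],[2.2,35.4,0]],"twist":[-0.01,-0.02,-0.03,-0.04,-0.05,-0.06,-0.075,-0.075]}'
python3 look.py 7 wrist scene
python3 -c "
from h import *
go(.525,-.168,.022,.078)
for n in ['scene']:
  c=dict(np.load(n+'7.npz'));P=cloud(c);X,Y,Z=P[...,0],P[...,1],P[...,2]
  m=(X>.38)&(X<.66)&(Y>.27)&(Y<.43)&(Z>.055)&(Z<.067)
  print(rect(P[m][:,:2]))
"
```

```text
time_s: 13.95
eef_pos: [0.5247, -0.173, 0.1907]
eef_rot: [0.999, 0.037, 0.002, -0.003]
ft_force: [-0.1, -0.1, 0.1]
finger_gap: 0.996
t 13.95 pos [ 0.5247 -0.173   0.1907] yaw 0.074 tilt 0.0078 gap 0.996 F [-0.1 -0.1  0.1]
  travel cm [  1.98 -17.39   9.19] twist 0.134 q7 -1.33
t 14.05 pos [ 0.525  -0.1702  0.1905] yaw 0.075 tilt 0.0088 gap 1.002 F [-1.1  0.7  0.1]
  travel cm [-0.05 -0.09 16.85] twist -0.003 q7 -1.33
(array([0.5137, 0.3382]), 85, 174, -0.066)
```

View pics/wrist7.png

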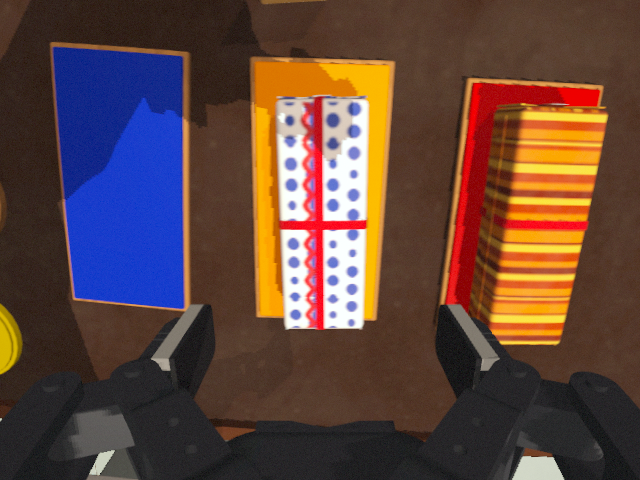

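View pics/scene7.png

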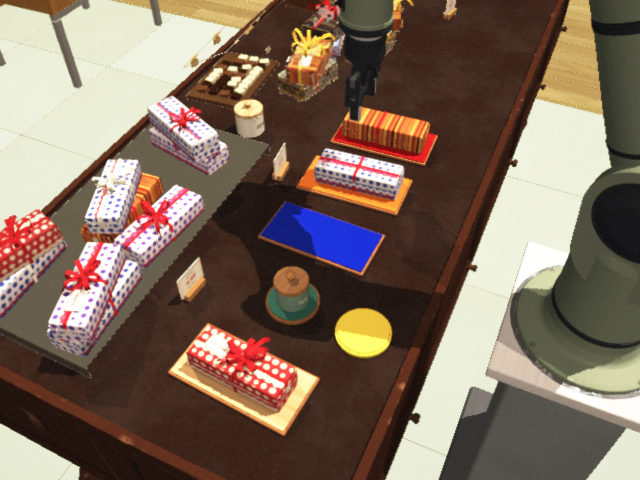

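The red bar is parked on the spare board (scene 243,365). The blue bar (322,215 in the wrist view) is centred between the jaws.

```bash
python3 -m crank '{"grip":[100,100,100,100,100,100,100],"travel":[[0,-0.05,4],[0,-0.05,8],[0,-0.05,11],[0,-0.05,13],[0,-0.05,14.5],[0,-0.05,14.5],[0,-0.05,14.5]],"twist":[0,0,0,0,0,0,0]}'
python3 -c "
from h import *
go(.525,-.168,.021,.078)"
```

```text
time_s: 14.75
eef_pos: [0.5259, -0.168, 0.0463]
eef_rot: [0.999, 0.038, 0.002, -0.004]
ft_force: [0.2, 0.1, 1.2]
finger_gap: 1.003
t 14.75 pos [ 0.5259 -0.168   0.0463] yaw 0.075 tilt 0.0091 gap 1.003 F [0.2 0.1 1.2]
  travel cm [-0.11  0.01  2.53] twist -0.003 q7 -1.37
```

```bash
python3 -m crank '{"grip":[100,100,100,70,40,40,40,40],"travel":[[-0.1,0,1.2],[-0.1,0,2.4],[-0.1,0,2.5],[-0.1,0,2.5],[-0.1,0,2.5],[-0.1,0,2.5],[-0.1,0,2.5],[-0.1,0,2.5]],"twist":[0,0,0,0,0,0,0,0]}' 50
python3 -c "
from h import *
go(.525,-.168,.021,.078)"
```

```text
time_s: 15.55
eef_pos: [0.5252, -0.168, 0.0215]
eef_rot: [0.999, 0.038, 0.002, -0.004]
ft_force: [-0.5, -0.3, 0.8]
finger_gap: 0.779
t 15.55 pos [ 0.5252 -0.168   0.0215] yaw 0.075 tilt 0.0091 gap 0.779 F [-0.5 -0.3  0.8]
  travel cm [-0.02  0.    0.05] twist -0.003 q7 -1.37
```

```bash
python3 -m crank '{"grip":[40,40,40,40,40,40],"travel":[[0,0,-0.5],[0,0,-2],[0,0,-5],[0,0,-8],[0,0,-10],[0,0,-10]],"twist":[0,0,0,0,0,0]}'
python3 look.py 8 scene top; python3 board.py 8 orange
python3 -c "
from h import *
go(.531,.007,.12,-.022)"
```

```text
time_s: 16.15
eef_pos: [0.5261, -0.1693, 0.1251]
eef_rot: [0.999, 0.037, 0.005, -0.003]
ft_force: [-0.1, -0.5, -1.8]
finger_gap: 0.778
t 16.15 pos [ 0.5261 -0.1693  0.1251] yaw 0.075 tilt 0.0115 gap 0.778 F [-0.1 -0.5 -1.8]
  travel cm [  1.85 -17.07   2.63] twist 0.135 q7 -1.35
top orange (array([ 0.5289, -0.138 ]), 62, 230, 0.045)
scene orange (array([ 0.5325, -0.1628]), 118, 228, 0.049)
t 16.25 pos [ 0.5247 -0.1689  0.1221] yaw 0.075 tilt 0.0094 gap 0.777 F [ 0.1  0.6 -2.6]
  travel cm [  1.94 -17.49   0.35] twist 0.097 q7 -1.35
```

```bash
python3 -m crank '{"grip":[40,40,40,40,40,40,40,40],"travel":[[0.2,-2.5,0],[0.6,-6.5,0],[1,-10.5,0],[1.5,-14.5,0],[1.9,-17,0],[1.9,-17.5,0],[1.9,-17.5,1],[1.9,-17.5,3]],"twist":[0.01,0.03,0.05,0.07,0.097,0.097,0.097,0.097]}'
python3 look.py 9 scene wrist; python3 board.py 9 orange
python3 -c "
from h import *
go(.531,.007,.0217,-.022)"
```

```text
time_s: 17.05
eef_pos: [0.531, 0.0062, 0.0931]
eef_rot: [1.0, -0.011, 0.003, -0.004]
ft_force: [0.4, -0.2, -2.6]
finger_gap: 0.781
t 17.05 pos [0.531  0.0062 0.0931] yaw -0.022 tilt 0.0097 gap 0.781 F [ 0.4 -0.2 -2.6]
  travel cm [ 0.11  0.36 -0.69] twist 0.038 q7 -1.77
scene orange (array([ 0.5005, -0.1644]), 117, 163, 0.043)
t 17.15 pos [0.529  0.0058 0.0908] yaw -0.023 tilt 0.0069 gap 0.783 F [-0.1  1.5 -2.1]
  travel cm [ 0.19 -0.08  6.91] twist -0.001 q7 -1.77
```

View pics/scene9.png

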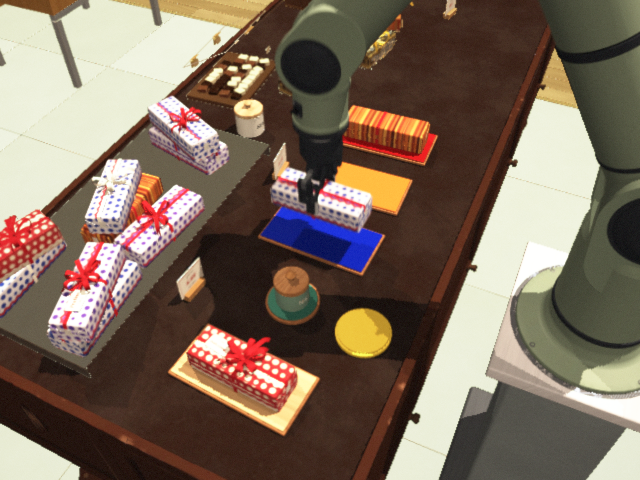

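```bash
python3 -m crank '{"grip":[40,40,40,40,40,40],"travel":[[0.1,0,2],[0.2,0,4],[0.2,0,5.5],[0.2,0,6.2],[0.2,0,6.5],[0.2,0,6.6]],"twist":[0,0,0,0,0,0]}'
python3 -c "
from h import *
go(.531,.007,.0217,-.022)"
```

```text
time_s: 17.75
eef_pos: [0.5312, 0.0058, 0.025]
eef_rot: [1.0, -0.012, 0.001, -0.003]
ft_force: [0.4, 0.4, -2.0]
finger_gap: 0.777
t 17.75 pos [0.5312 0.0058 0.025 ] yaw -0.024 tilt 0.0068 gap 0.777 F [ 0.4  0.4 -2. ]
  travel cm [-0.02 -0.12  0.33] twist -0.002 q7 -1.78
```

```bash
python3 -m crank '{"grip":[40,40,40,60,100,100],"travel":[[0,-0.1,0.2],[0,-0.1,0.3],[0,-0.1,0.35],[0,-0.1,0.35],[0,-0.1,0.35],[0,-0.1,0.35]],"twist":[0,0,0,0,0,0]}'
python3 -m crank '{"grip":[100,100,100,100,100,100,100,100],"travel":[[0,0,-1],[0,0,-4],[0,0,-8],[0,0,-12],[0,3,-16],[0,8,-17],[0,13,-17],[0,18,-17]],"twist":[0,0,0,0,0,-0.03,-0.06,-0.08]}'
python3 -c "
from h import *
go(.527,-.3367,.19,.063)"
```

```text
time_s: 18.35
eef_pos: [0.5314, 0.0068, 0.0217]
eef_rot: [1.0, -0.012, 0.001, -0.003]
ft_force: [-1.3, -0.8, 0.2]
finger_gap: 0.993
time_s: 19.15
eef_pos: [0.5268, -0.1751, 0.1922]
eef_rot: [1.0, 0.029, 0.002, -0.003]
ft_force: [0.9, 0.6, -0.3]
finger_gap: 0.999
t 19.15 pos [ 0.5268 -0.1751  0.1922] yaw 0.058 tilt 0.0072 gap 0.999 F [ 0.9  0.6 -0.3]
  travel cm [-0.92 16.13  0.12] twist -0.005 q7 -1.32
```

```bash
python3 -m crank '{"grip":[100,100,100,100,100,100],"travel":[[-0.2,4,0],[-0.5,8.5,0],[-0.7,13,0],[-0.9,16,0],[-0.9,16.1,0],[-0.9,16.1,0]],"twist":[-0.005,-0.005,-0.005,-0.005,-0.005,-0.005]}'
python3 look.py 10 wrist scene top
python3 board.py 10 orange
python3 -c "
from h import *
go(.527,-.3367,.022,.063)
for n in ['scene','top']:
  c=dict(np.load(n+'10.npz'));P=cloud(c);X,Y,Z=P[...,0],P[...,1],P[...,2]
  m=(X>.38)&(X<.66)&(Y>-.09)&(Y<.1)&(Z>.052)&(Z<.063)
  if m.sum()>99: print(n,'bluebar',rect(P[m][:,:2]))
"
```

```text
time_s: 19.75
eef_pos: [0.5269, -0.3367, 0.1916]
eef_rot: [1.0, 0.031, 0.002, -0.003]
ft_force: [-0.3, -0.6, -0.3]
finger_gap: 0.997
t 19.75 pos [ 0.5269 -0.3367  0.1916] yaw 0.062 tilt 0.0074 gap 0.997 F [-0.3 -0.6 -0.3]
  travel cm [  2.58 -33.76   9.38] twist 0.122 q7 -1.05
top orange (array([ 0.6029, -0.1602]), 83, 113, -1.546)
scene orange (array([ 0.5319, -0.163 ]), 118, 229, 0.045)
t 19.9 pos [ 0.5275 -0.3351  0.1916] yaw 0.065 tilt 0.0077 gap 0.998 F [-0.   0.4  0.2]
  travel cm [-0.14  0.27 16.96] twist 0.002 q7 -1.05
scene bluebar (array([0.5313, 0.0091]), 70, 181, -0.018)
top bluebar (array([0.5303, 0.0074]), 66, 179, -0.021)
```

View pics/wrist10.png

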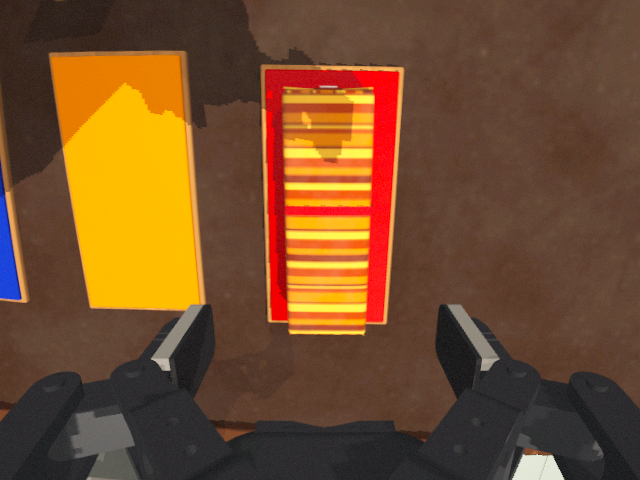

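View pics/top10.png

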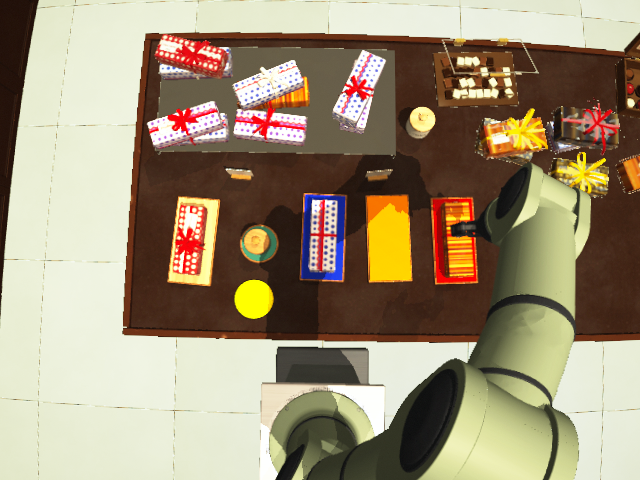

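The blue bar sits centred on its board, agreeing to about 1 mm. Next I remeasure the orange board with a wider hue band and descend on the orange bar (328,210 in the wrist view).

```bash
sed -i 's/(h<24)&(s>170)/(h<29)\&(s>170)/' board.py; python3 board.py 10 orange
python3 -m crank '{"grip":[100,100,100,100,100,100,100],"travel":[[-0.1,0.2,4],[-0.1,0.2,8],[-0.1,0.2,11],[-0.1,0.2,13],[-0.1,0.2,14.5],[-0.1,0.2,14.5],[-0.1,0.2,14.5]],"twist":[0,0,0,0,0,0,0]}'
python3 -c "
from h import *
go(.527,-.3367,.022,.063)"
```

```text
top orange (array([ 0.5301, -0.1638]), 115, 230, 0.046)
scene orange (array([ 0.5319, -0.163 ]), 118, 229, 0.045)
time_s: 20.6
eef_pos: [0.5278, -0.336, 0.0474]
eef_rot: [0.999, 0.033, 0.002, -0.003]
ft_force: [-0.9, -0.6, 0.4]
finger_gap: 1.001
t 20.6 pos [ 0.5278 -0.336   0.0474] yaw 0.065 tilt 0.0078 gap 1.001 F [-0.9 -0.6  0.4]
  travel cm [-0.09  0.08  2.54] twist 0.002 q7 -1.06
```

```bash
python3 -m crank '{"grip":[100,100,100,70,40,40,40,40],"travel":[[-0.1,0.05,1.2],[-0.1,0.05,2.4],[-0.1,0.05,2.5],[-0.1,0.05,2.5],[-0.1,0.05,2.5],[-0.1,0.05,2.5],[-0.1,0.05,2.5],[-0.1,0.05,2.5]],"twist":[0,0,0,0,0,0,0,0]}' 50
python3 -m crank '{"grip":[40,40,40,40,40,40],"travel":[[0,0,-0.5],[0,0,-2],[0,0,-5],[0,0,-8],[0,0,-10],[0,0,-10]],"twist":[0,0,0,0,0,0]}'
python3 look.py 11 scene
python3 -c "
from h import *
go(.531,-.1635,.12,.045)"
```

```text
time_s: 21.4
eef_pos: [0.527, -0.3364, 0.0226]
eef_rot: [0.999, 0.033, 0.002, -0.003]
ft_force: [-1.0, 0.2, 0.9]
finger_gap: 0.774
time_s: 22.0
eef_pos: [0.5278, -0.338, 0.1266]
eef_rot: [0.999, 0.033, 0.005, -0.002]
ft_force: [0.4, -0.2, -2.5]
finger_gap: 0.773
t 22.0 pos [ 0.5278 -0.338   0.1266] yaw 0.065 tilt 0.01 gap 0.773 F [ 0.4 -0.2 -2.5]
  travel cm [  2.61 -33.94   2.78] twist 0.125 q7 -1.05
t 22.05 pos [ 0.5272 -0.3375  0.1246] yaw 0.065 tilt 0.0088 gap 0.768 F [ 0.3  0.2 -3.5]
  travel cm [  1.52 -17.34   0.55] twist 0.02 q7 -1.05
```

View pics/scene11.png

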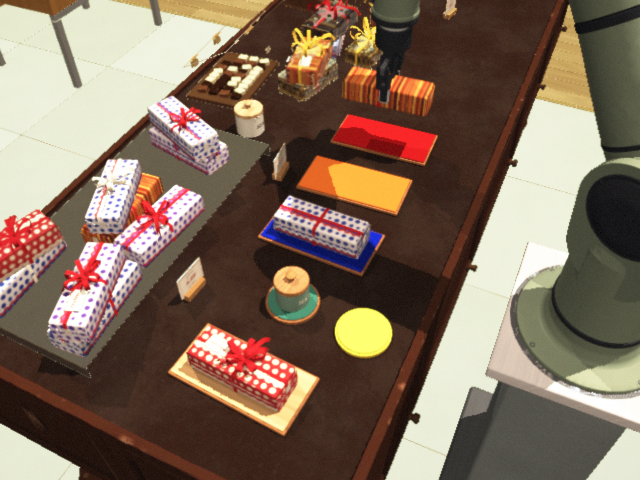

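The orange bar is in the jaws, and the orange and red boards are free.

```bash
python3 board.py 11 red; python3 -m crank '{"grip":[40,40,40,40,40,40,40,40],"travel":[[0.2,-2.5,0],[0.6,-6.5,0],[0.9,-10.5,0],[1.2,-14.5,0],[1.5,-17,0],[1.5,-17.4,0],[1.5,-17.4,1],[1.5,-17.4,3]],"twist":[0.01,0.02,0.02,0.02,0.02,0.02,0.02,0.02]}'
python3 look.py 12 scene top;python3 board.py 12 red
python3 -c "
from h import *
go(.531,-.1635,.0227,.045)"
```

```text
scene red (array([ 0.5312, -0.3402]), 113, 223, 0.047)
time_s: 22.85
eef_pos: [0.5313, -0.1641, 0.0953]
eef_rot: [1.0, 0.022, 0.004, -0.002]
ft_force: [1.3, -0.4, -3.2]
finger_gap: 0.779
t 22.85 pos [ 0.5313 -0.1641  0.0953] yaw 0.044 tilt 0.0096 gap 0.779 F [ 1.3 -0.4 -3.2]
  travel cm [  0.81 -16.64  -0.41] twist 0.104 q7 -1.36
top red (array([ 0.531 , -0.3733]), 34, 216, 0.049)
scene red (array([ 0.5026, -0.3418]), 112, 165, 0.047)
t 22.95 pos [ 0.5292 -0.1637  0.0928] yaw 0.044 tilt 0.0061 gap 0.775 F [-0.6 -0.8 -0.9]
  travel cm [0.16 0.02 7.01] twist -0.001 q7 -1.36
```

```bash
python3 -m crank '{"grip":[40,40,40,40,40,40],"travel":[[0.1,0,2],[0.2,0,4],[0.2,0,5.5],[0.2,0,6.3],[0.2,0,6.7],[0.2,0,6.7]],"twist":[0,0,0,0,0,0]}'
python3 -c "
from h import *
go(.531,-.1635,.0227,.045)"
```

```text
time_s: 23.55
eef_pos: [0.5314, -0.1634, 0.0258]
eef_rot: [1.0, 0.022, 0.002, -0.003]
ft_force: [1.0, -0.6, -2.5]
finger_gap: 0.772
t 23.55 pos [ 0.5314 -0.1634  0.0258] yaw 0.044 tilt 0.006 gap 0.772 F [ 1.  -0.6 -2.5]
  travel cm [-0.04  0.    0.31] twist -0.001 q7 -1.37
```

```bash
python3 -m crank '{"grip":[40,40,40,60,100,100],"travel":[[0,0,0.2],[0,0,0.3],[0,0,0.35],[0,0,0.35],[0,0,0.35],[0,0,0.35]],"twist":[0,0,0,0,0,0]}'
python3 -m crank '{"grip":[100,100,100,100,100,100,100,100],"travel":[[0,0,-1],[0,0,-4],[0,0,-8],[0,0,-12],[0,-3,-16],[0,-8,-17],[0,-13,-17],[0,-18,-17]],"twist":[0,0,0,0,0.03,0.05,0.08,0.1]}'
python3 look.py 13 top scene; python3 board.py 13 red
python3 -c "
from h import *
go(.5137,.3475,.19,-.068)
for n in ['scene','top']:
  c=dict(np.load(n+'13.npz'));P=cloud(c);X,Y,Z=P[...,0],P[...,1],P[...,2]
  for k,a,b,z in(('red',.27,.43,.062),('or',-.24,-.09,.061)):
    m=(X>.38)&(X<.66)&(Y>a)&(Y<b)&(Z>z-.006)&(Z<z+.005)
    if m.sum()>99: print(n,k,rect(P[m][:,:2]))
"
```

```text
time_s: 24.15
eef_pos: [0.5316, -0.1634, 0.0224]
eef_rot: [1.0, 0.022, 0.002, -0.003]
ft_force: [-0.1, -0.7, 0.1]
finger_gap: 0.996
time_s: 24.95
eef_pos: [0.523, 0.0162, 0.1948]
eef_rot: [1.0, -0.029, 0.003, -0.003]
ft_force: [1.6, -1.2, -1.0]
finger_gap: 0.999
t 24.95 pos [0.523  0.0162 0.1948] yaw -0.058 tilt 0.0076 gap 0.999 F [ 1.6 -1.2 -1. ]
  travel cm [0.93 1.37 9.48] twist 0.002 q7 -1.79
top red (array([ 0.5291, -0.3377]), 105, 220, 0.048)
scene red (array([ 0.5312, -0.3411]), 111, 222, 0.045)
t 25.05 pos [0.5228 0.0216 0.1943] yaw -0.048 tilt 0.0089 gap 0.999 F [-0.4 -1.4 -0.5]
  travel cm [ -2.49 -32.5    0.68] twist 0.02 q7 -1.79
scene red (array([0.5136, 0.3374]), 86, 172, -0.049)
scene or (array([ 0.5302, -0.1627]), 69, 184, 0.038)
top red (array([0.5109, 0.3437]), 75, 171, -0.044)
top or (array([ 0.5332, -0.1617]), 66, 189, 0.036)
```

View pics/top13.png

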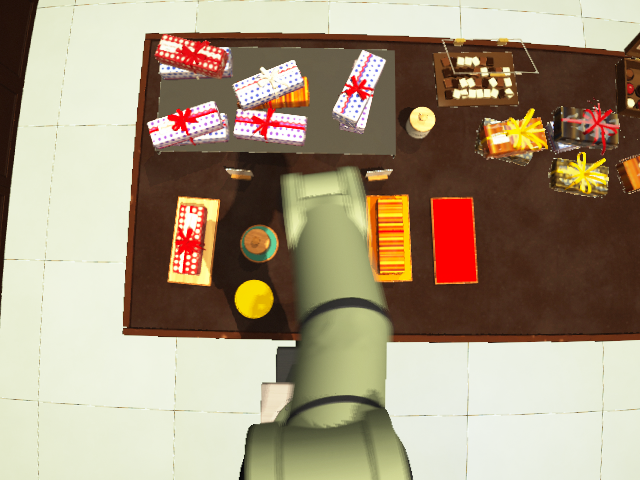

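The orange bar is on its board to within 2 mm and the red board is free. Fetching the red bar.

```bash
python3 -m crank '{"grip":[100,100,100,100,100,100,100,100],"travel":[[-0.3,-4,0],[-0.7,-9,0],[-1.1,-14,0],[-1.5,-19,0],[-1.9,-24,0],[-2.3,-29,0],[-2.5,-32,0],[-2.5,-32.5,0]],"twist":[0,0,0,0.01,0.02,0.02,0.02,0.02]}'
python3 look.py 14 wrist
python3 -c "
from h import *
go(.5132,.3482,.0228,-.068)"
```

```text
time_s: 25.85
eef_pos: [0.5121, 0.3517, 0.1972]
eef_rot: [0.999, -0.032, 0.002, -0.005]
ft_force: [-0.4, -0.5, -0.3]
finger_gap: 1.002
t 25.85 pos [0.5121 0.3517 0.1972] yaw -0.063 tilt 0.0103 gap 1.002 F [-0.4 -0.5 -0.3]
  travel cm [ 4.16 34.82  9.39] twist -0.003 q7 -2.38
t 25.9 pos [0.5127 0.3499 0.1971] yaw -0.065 tilt 0.0095 gap 0.995 F [-1.2  0.  -0.4]
  travel cm [ 0.    0.32 17.42] twist 0.003 q7 -2.37
```

View pics/wrist14.png

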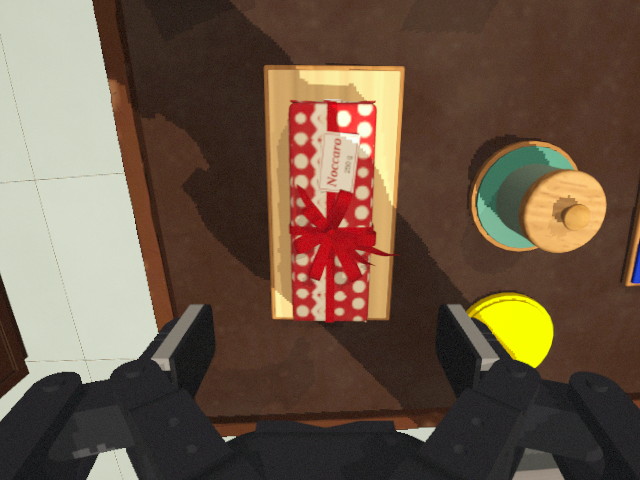

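The parked red bar (332,210) is between the jaws. Descending.

```bash
python3 -m crank '{"grip":[100,100,100,100,100,100,100],"travel":[[0,0.3,4],[0,0.3,8],[0,0.3,11],[0,0.3,13.5],[0,0.3,14.8],[0,0.3,14.8],[0,0.3,14.8]],"twist":[0,0,0,0,0,0,0]}'
python3 -c "
from h import *
go(.5132,.3482,.0228,-.068)"
```

```text
time_s: 26.6
eef_pos: [0.5138, 0.348, 0.0502]
eef_rot: [0.999, -0.033, 0.002, -0.005]
ft_force: [0.3, 0.0, 0.9]
finger_gap: 0.998
t 26.6 pos [0.5138 0.348  0.0502] yaw -0.065 tilt 0.0103 gap 0.998 F [0.3 0.  0.9]
  travel cm [-0.08  0.    2.74] twist 0.003 q7 -2.39
```

```bash
python3 -m crank '{"grip":[100,100,100,70,40,40,40,40],"travel":[[-0.1,0,1.2],[-0.1,0,2.6],[-0.1,0,2.7],[-0.1,0,2.7],[-0.1,0,2.7],[-0.1,0,2.7],[-0.1,0,2.7],[-0.1,0,2.7]],"twist":[0,0,0,0,0,0,0,0]}' 50
python3 -m crank '{"grip":[40,40,40,40,40,40,40],"travel":[[0,0,-0.5],[0,0,-2],[0,0,-5],[0,0,-9],[0,0,-13],[0,0,-15],[0,0,-15]],"twist":[0,0,0,0,0,0,0]}'
python3 look.py 15 wrist scene
python3 -c "
from h import *
go(.52,-.0,.17,-.01);go(.53,-.3385,.17,.047)"
```

```text
time_s: 27.4
eef_pos: [0.513, 0.3483, 0.0233]
eef_rot: [0.999, -0.033, 0.002, -0.005]
ft_force: [-0.9, 0.5, -0.6]
finger_gap: 0.78
time_s: 28.1
eef_pos: [0.5135, 0.3477, 0.1777]
eef_rot: [0.999, -0.033, 0.005, -0.006]
ft_force: [-0.3, -0.4, -2.3]
finger_gap: 0.782
t 28.1 pos [0.5135 0.3477 0.1777] yaw -0.066 tilt 0.016 gap 0.782 F [-0.3 -0.4 -2.3]
  travel cm [ 4.04 34.42  7.35] twist -0.006 q7 -2.37
t 28.2 pos [0.5122 0.3468 0.1739] yaw -0.066 tilt 0.0112 gap 0.783 F [-0.1  0.  -2.8]
  travel cm [ 3.05 34.56  0.07] twist -0.056 q7 -2.38
t 28.2 pos [0.5122 0.3468 0.1739] yaw -0.066 tilt 0.0112 gap 0.783 F [-0.1  0.  -2.8]
  travel cm [ 6.26 68.27 -0.25] twist -0.113 q7 -2.38
```

View pics/scene15.png

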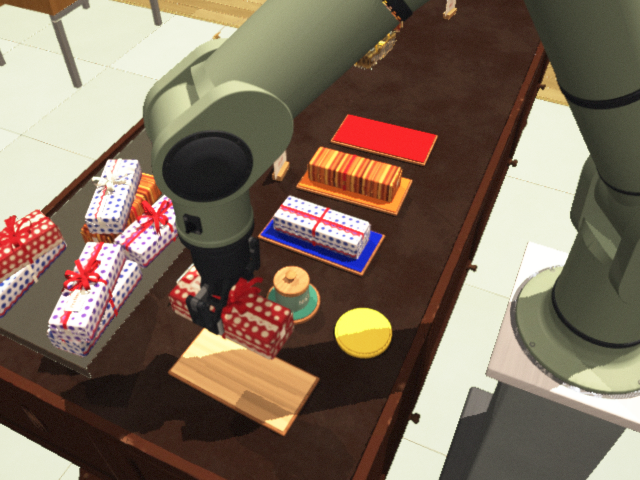

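The red bar is lifted well clear. Carrying it over to the red board.

```bash
python3 -m crank '{"grip":[40,40,40,40,40,40,40,40],"travel":[[0.2,2.5,0],[0.6,7,0],[1,12,0],[1.5,17,0],[1.9,22,0],[2.4,27,0],[2.8,32,0],[3.3,36,0]],"twist":[0,-0.01,-0.02,-0.03,-0.04,-0.05,-0.06,-0.06]}'
python3 -c "
from h import *
go(.53,-.3385,.17,.047)"
```

```text
time_s: 29.0
eef_pos: [0.5203, -0.0175, 0.1695]
eef_rot: [1.0, -0.003, 0.002, -0.005]
ft_force: [1.2, 0.5, -2.0]
finger_gap: 0.783
t 29.0 pos [ 0.5203 -0.0175  0.1695] yaw -0.006 tilt 0.0097 gap 0.783 F [ 1.2  0.5 -2. ]
  travel cm [ 1.17 32.1  -0.33] twist -0.053 q7 -1.69
```

```bash
python3 -m crank '{"grip":[40,40,40,40,40,40,40,40],"travel":[[0.1,4.5,0],[0.2,9.5,0],[0.4,14.5,0],[0.6,19.5,0],[0.8,24.5,0],[1,29,0],[1.2,31.5,0],[1.2,32.1,0]],"twist":[0,-0.01,-0.02,-0.03,-0.04,-0.05,-0.053,-0.053]}'
python3 look.py 16 wrist
python3 -c "
from h import *
go(.53,-.3385,.0233,.047)"
```

```text
time_s: 29.8
eef_pos: [0.5287, -0.3418, 0.165]
eef_rot: [1.0, 0.021, 0.001, -0.004]
ft_force: [-0.5, 0.8, -2.8]
finger_gap: 0.781
t 29.8 pos [ 0.5287 -0.3418  0.165 ] yaw 0.043 tilt 0.009 gap 0.781 F [-0.5  0.8 -2.8]
  travel cm [  1.79 -34.32   6.81] twist 0.103 q7 -1.06
t 29.85 pos [ 0.529  -0.3407  0.1651] yaw 0.044 tilt 0.0095 gap 0.777 F [-1.6 -0.3 -2.2]
  travel cm [ 0.09 -0.09 14.18] twist -0.003 q7 -1.06
```

View pics/wrist16.png

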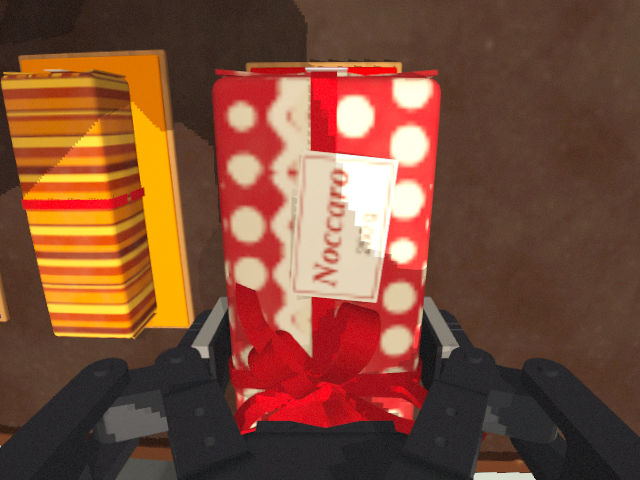

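The bar is held unchanged over the red board, whose rim shows at (325,68). Lowering.

```bash
python3 -m crank '{"grip":[40,40,40,40,40,40,40,40],"travel":[[0.1,-0.1,3],[0.1,-0.1,7],[0.1,-0.1,10],[0.1,-0.1,12],[0.1,-0.1,13],[0.1,-0.1,13.5],[0.1,-0.1,13.7],[0.1,-0.1,13.7]],"twist":[0,0,0,0,0,0,0,0]}'
python3 -c "
from h import *
go(.53,-.3385,.0233,.047)"
```

```text
time_s: 30.65
eef_pos: [0.5305, -0.3384, 0.0288]
eef_rot: [1.0, 0.022, 0.001, -0.004]
ft_force: [0.1, -0.7, -1.9]
finger_gap: 0.78
t 30.65 pos [ 0.5305 -0.3384  0.0288] yaw 0.044 tilt 0.0092 gap 0.78 F [ 0.1 -0.7 -1.9]
  travel cm [-0.05  0.01  0.55] twist -0.003 q7 -1.08
```

```bash
python3 -m crank '{"grip":[40,40,40,40,60,100,100],"travel":[[0,0,0.2],[0,0,0.4],[0,0,0.55],[0,0,0.55],[0,0,0.55],[0,0,0.55],[0,0,0.55]],"twist":[0,0,0,0,0,0,0]}'
python3 -m crank '{"grip":[100,100,100,100,100,100,100,100],"travel":[[0,0,-1],[0,0,-4],[0,0,-8],[0,0,-12],[0,3,-16],[-3,7,-18],[-6,11,-18],[-9,15,-18]],"twist":[0,0,0,0,0,0,0,0]}'
python3 look.py 17 top scene wrist
python3 -c "
from h import *
for n in ['scene','top']:
  c=dict(np.load(n+'17.npz'));P=cloud(c);X,Y,Z=P[...,0],P[...,1],P[...,2]
  for k,a,b,z in(('red',-.43,-.25,.062),('or',-.24,-.09,.061),('blue',-.08,.09,.058),('can',.1,.24,.067)):
    m=(X>.42)&(X<.66)&(Y>a)&(Y<b)&(Z>z-.006)&(Z<z+.005)
    if m.sum()>99: print(n,k,rect(P[m][:,:2]),np.median(P[m][:,2]).round(4))
"
```

```text
time_s: 31.35
eef_pos: [0.5306, -0.3383, 0.0234]
eef_rot: [1.0, 0.022, 0.001, -0.004]
ft_force: [-0.6, 0.4, 0.5]
finger_gap: 0.996
time_s: 32.15
eef_pos: [0.448, -0.4923, 0.2039]
eef_rot: [1.0, 0.022, 0.002, -0.004]
ft_force: [0.0, -0.1, 0.0]
finger_gap: 1.003
t 32.15 pos [ 0.448  -0.4923  0.2039] yaw 0.045 tilt 0.0083 gap 1.003 F [ 0.  -0.1  0. ]
  travel cm [ 10.55 -48.98  10.78] twist 0.105 q7 -0.79
scene red (array([ 0.5322, -0.3386]), 73, 172, 0.049) 0.0606
scene or (array([ 0.5337, -0.1612]), 72, 190, 0.021) 0.0598
scene blue (array([0.5313, 0.0086]), 69, 181, -0.021) 0.0563
scene can (array([0.5117, 0.174 ]), 62, 63, 0.77) 0.0661
top red (array([ 0.5289, -0.3369]), 66, 170, 0.044) 0.0608
top or (array([ 0.5329, -0.1624]), 64, 188, 0.037) 0.0603
top blue (array([0.5307, 0.0075]), 66, 181, -0.013) 0.057
top can (array([0.5104, 0.1735]), 61, 62, -0.74) 0.0669
```

View pics/top17.png

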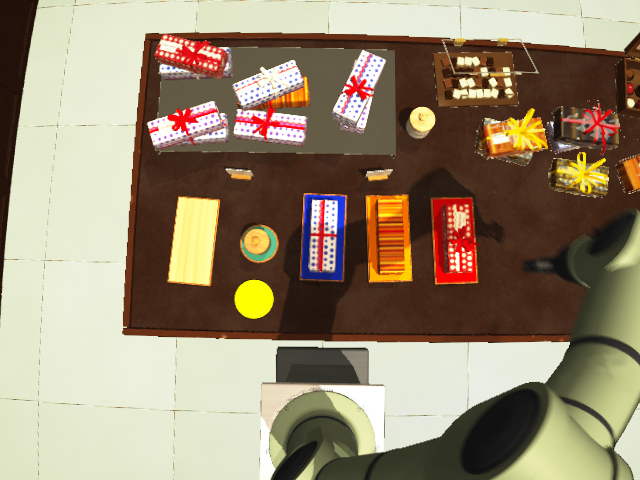

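View pics/scene17.png

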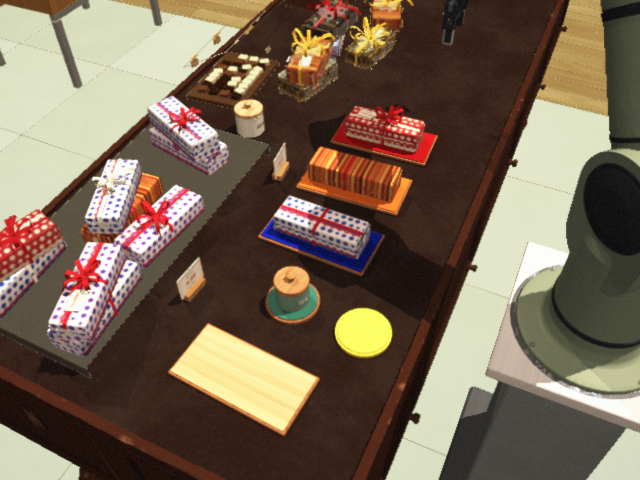

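All the bars are on their own boards: red (460,238), orange (390,235) and blue (323,236) in the top view. The canister (259,242) is on its coaster. The cards at (239,174) and (378,174) haven't moved, and the arm is clear.

```bash
python3 -c "
from station import ctrl
print(ctrl.sign_off())"
```

```text
the job is handed in; nothing more can be done
None
```

The job is done and handed in at about 32 s of the 122 s allowed. The canister went to the teal coaster first. After that I parked the red bar on the spare board, moved the blue and orange bars to their own boards, and finally moved red to its own.

The last camera checks, from the top and scene views:

| Item | Offset from centre | Turned against its board |
|---|---|---|
| Red bar | about 2 mm | below 0.01 rad |
| Blue bar | about 2 mm | below 0.01 rad |
| Orange bar | about 2–4 mm | below 0.03 rad |
| Canister | about 2 mm | upright (not applicable) |

- **Cards and arm:** both price cards are at the same pixels as at the start, and the arm was clear of everything at sign-off.
- **Disagreements:** the two cameras differed by up to about 3 mm on the final positions.
- **Slip on the way:** in the first canister grasp, the closing fingers pressed on the lid. The wrist force read about 45 N upward, so I raised the hand 5 mm and regripped. The wrist limit is 120 N. The 40 N limit covers the arm and gripper body, and I took this as finger contact, so it should not count, but I could not confirm that. Nothing moved visibly.

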